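# Probe a test jack with a sliding spring plunger jig

## Task

Slide the jig's carriage along its rail by its black grip fin until the probe is centred over the round brass jack with the open bore (not the square terminal or the thin pin). Let go, then with closed fingertips press the plunger's round black head straight down until it bottoms firmly on its stop, hold it there for about a second with roughly 15 newtons (over 30 would ruin the probe), and let it spring back up, with the carriage still over the jack. Do not shift the loose things lying around.

Things in the scene. Friction and masses are not known exactly. Their poses are not given: they have to be found in the camera images.
- jig: Fixed test jig: aluminium base 130 x 300 x 12 mm, origin at the centre of its underside, z up, y along its length, yaw up to 0.35 rad. On the robot's side, at x -35 mm, a rail of two steel rods runs along y between end blocks at y +-135 mm, 58 mm high. On the far side a brown printed board 56 x 250 mm lies along y, centred at x +30 mm, top at z 22 mm; three brass fittings stand on its centre line.
- carriage: Grey carriage sliding on the rail along the jig's y, between y -95 and +95 mm in the jig frame (starts within 35 mm of the -y end); friction about 5 N, stays where left. Origin on the rail's centre line at the base's underside; axes parallel to the jig's. Block 44 (x) x 40 (y) mm, from z 30 to 60 mm, with the grip fin on it and an arm towards +x that holds the barrel.
- fin (a point): Centre of the top face of the black grip fin on the carriage (carriage frame 0, 0, 100 mm). The fin is 24 (x) x 16 (y) mm and stands 40 mm above the block; pinch it across its 16 mm, along y.
- probe_axis (a point): Point on the vertical axis of plunger and needle, at the lower end of the aluminium barrel: carriage frame (65, 0, 43) mm. The barrel is 24 mm in diameter, its top at z 76 mm. The probe is over the jack when this point is horizontally at the jack's centre.
- plunger: Spring plunger in the barrel, moves only vertically. Origin at the centre of the flat top of its round black head (28 mm diameter, 8 mm thick), at rest 106 mm above the table. Steel stem 8 mm diameter; thin needle below, tip 66 mm under the origin. Spring: 2.4 N at the top plus 0.2 N per mm, so at most 5.4 N before the stop. Released, it returns to the top by itself.
- barrel (a point): Centre of the barrel's top rim (carriage frame 65, 0, 76 mm). The plunger's stop is a collar hidden in the barrel, set differently every time, 5 to 15 mm below the head's rest position: it cannot be seen or measured, only felt as a sudden rise of force. Against the stop 10 to 25 N is right; over 30 N even for a moment is too much.
- jack: The target: round brass jack fixed to the board, 16 mm diameter, 14 mm high, with a dark open bore 10 mm across in its top. Origin at the centre of its underside, on the board's top (22 mm above the table). It stands somewhere along the board's centre line, in any of the three places.
- terminal: Not the target: square brass terminal on the board, 15 x 15 x 12 mm with a flat steel screw head on top. Origin at its underside.
- pin: Not the target: thin brass pin on the board, 6 mm diameter, 13 mm high. Origin at its underside.
- capacitor: Loose, to be left alone: dark red-brown upright can, 22 mm diameter, 34 mm high. Origin at its underside.
- relay: Loose, to be left alone: black box 28 x 22 x 26 mm. Origin at its underside.
- film_cap: Loose, to be left alone: dark red block 24 x 10 x 26 mm. Origin at its underside.
- spool: Loose, to be left alone: upright solder spool, 52 mm diameter, 44 mm high. Origin at its underside.
- screwdriver: Loose, to be left alone: lying screwdriver, 160 mm long.
- tape: Loose, to be left alone: roll of black tape lying flat, 70 mm diameter, 18 mm high.
- meter: Loose, to be left alone: black hand-held meter lying flat, 150 x 75 x 34 mm.

How it is judged:
By the outcome, as a careful person would: the job done as asked, in the order asked, and still so for the second after the job is handed in, with the robot touching nothing.
It also fails if it takes over 53 s, if anything falls off the work surface, if the arm or the gripper's body presses on something with over 40 N, if the wrist force passes 120 N, or if a joint passes its speed limit or range.

## Robot

A 7-joint arm with a two-finger parallel gripper is mounted at the origin on the work surface. World frame = base frame: x ahead of the robot, y to its left, z up, the work surface at z = 0. Lengths are in m, angles in rad, forces in N, time in s.
With the tool pointing down it reaches from about 0.425 to 0.875 m from the base axis. Payload 4.7 kg.
Tool frame: the origin (TCP) lies midway between the tips of the shut fingers; the grasp point (between the pads) lies 19 mm behind it; z points along the fingers, y is the direction in which the jaws open and shut (so a half turn about z gives the same grasp; the last joint's range is limited). The gripper opens to 87 mm and grips with 3 to 60 N. Pads are 19 mm wide; open, the fingers measure 117 mm over their backs; the gripper's body (75 mm by 190 mm) begins 51 mm behind the grasp point.
Start: joints at [1.334, 0.321, -0.07, 1.45, 0.023, 1.371, -0.057], TCP at [0.161, -0.63, 0.223] pointing down, gripper open.
Joint ranges: [-2.86, 2.86], [-0.3, 2.09], [-1.38, 1.24], [0.06, 2.45], [-1.56, 4.7], [0.09, 2.05], [-2.69, 2.69]. Speed limits (rad/s): [2.57, 2.57, 3.14, 3.14, 3.14, 3.14, 3.14].

## Interface

Orientations are given as [roll, pitch, yaw] about the fixed x, y, z axes, in that order (R = Rz(yaw) Ry(pitch) Rx(roll)).
In Python, from bench import * gives the robot as it stands.
- The arm moves only by the tool servo_tool, never from a script. Its argument "increments" is one flat list of numbers, 7 for each row, row after row: the turn, a rotation vector about the tool's x, y, z in rad, then the shift along the tool's x, y, z in mm, then the opening, from 0 (shut) to 1 (fully open). In form: [ax, ay, az, dx, dy, dz, grip, ax, ay, az, dx, dy, dz, grip, ...]. A call has 1 to 12 rows; each row shifts and turns the commanded pose from where the row before left it, along the tool's axes as they then stand; what a row does not reach is not made up. A row lasts 1/10 s, in which the tool goes at most 50 mm and 8.59 degrees, less where a joint would pass 70% of its speed; a pose out of reach is approached as far as the arm can. A call with a gripper value outside its range is refused whole. The fingers move at their own pace and stop on an object; "squeeze" is the grip in N (left out, the last holds). Time passes only in rows, so rows that do not move let the fingers close. It gives the time, the measured TCP pose, the force and the opening at its end, in the units of the state.
- state(): the state, without advancing time (a new reading comes with each control period).
- snapshot(name): name is "scene" or "top"; returns a dict with "frame" (400x640x3 uint8, red, green, blue), "range_z" (400x640 float32, m along the optical axis (not along the pixel's ray), 0 where there is no reading), "intrinsics" (3x3 intrinsics, pixels), "camera_from_world" (4x4, takes a point from world to camera coordinates). Camera axes: x right, y down, z forward; pixel columns grow to the right and rows downward; lengths in m; the calibration is good to about 2 mm. A picture is of the moment at which its call begins.
- close_job(): hands the job in, once; it reports no verdict.
Trained networks look in a picture, given as the dict that the camera call returned (one of the last four; its "shot" number tells which), for a name from the list of things; names that differ only in an ending like _2 or _b are one class to them, and where a whole thing is asked for, a point or a joint stands for the part that bears it (a point fixed in the world has none). Each returns a list of dicts, best first, with "score" (0 to 1); they miss things now and then, are a little off and sometimes report something else, mostly with a low value. They report only what shows in the picture. A call takes as long as a camera call.
- find_in(picture, thing): "pixel" ([column, row] in pixels, amid what is visible of it).
The state is a dict: "clock": time; "q": joint angles; "joint_velocities": joint speeds; "joint_torque": joint torques, N m; "position": TCP position; "eef_rot": TCP orientation; "force": force on the tool from outside, world axes, zero at the start; "ft_torque": the same for the moment, N m; "grip_width": finger opening in m.
Only numpy, scipy, OpenCV 4.12 (cv2) and the standard library are available. Lean on these libraries where they do the work, as an engineer would, in place of code of your own. Each camera call takes 0.05 s, during which the arm holds its last target. There are 200 camera calls.

## Working session

There is one attempt and no reset: what is moved stays moved. The work goes in short steps, Python scripts to look and compute and a tool call to move; the robot and the scene stay as the last step left them, time stands still between calls to the robot, and variables do not carry over. Pictures are saved under pics/ and viewed, about 8 in all and at most 12, crops included, and the job is handed in when it is done.

Besides the shell and the picture viewer there is one more tool, called as name(argument=value, ...) on one line, values as JSON. servo_tool: Moves the arm, as the interface text tells. Its arguments: {"type":"object","properties":{"increments":{"type":"array","items":{"type":"number"}},"squeeze":{"type":"number"}},"required":["increments"]}

```bash
mkdir -p pics; cat > h.py <<'E'
from bench import *
import numpy as np, cv2
def save(p,n): cv2.imwrite('pics/'+n,cv2.cvtColor(p['frame'],cv2.COLOR_RGB2BGR))
def pt(p,u,v,z=None,r=2):
    K=p['intrinsics'];T=np.linalg.inv(p['camera_from_world'])
    d=np.linalg.inv(K)@[u,v,1]
    if z is None:
        w=p['range_z'][int(v)-r:int(v)+r+1,int(u)-r:int(u)+r+1];s=np.median(w[w>0])
    else: s=(z-T[2,3])/(T[:3,:3]@d)[2]
    return T[:3,:3]@(d*s)+T[:3,3]
def pix(p,X):
    c=p['camera_from_world']@np.r_[X,1];c=p['intrinsics']@c[:3];return c[:2]/c[2]
E
python3 - <<'E'
from h import *
print(state())
for n in('scene','top'):
    p=snapshot(n);save(p,n+'1.png')
    print(n,np.linalg.inv(p['camera_from_world']).round(3).tolist(),p['intrinsics'][0,0])
    for t in('jig','carriage','fin','probe_axis','plunger','barrel','jack','terminal','pin'):
        for f in find_in(p,t)[:2]:
            print(t,round(f['score'],2),np.round(f['pixel'],1),pt(p,*f['pixel']).round(3))
E
```

```text
{'clock': 0.0, 'q': array([ 1.33410721,  0.32179584, -0.07010524,  1.45168132,  0.02262457,
        1.37079209, -0.05687145]), 'joint_velocities': array([ 2.90696838e-04, -1.00353755e-03, -1.46909506e-03, -1.48493284e-03,
       -8.28181372e-05,  1.13374479e-03,  1.39842669e-03]), 'joint_torque': array([ 2.33416386e-04, -4.91288602e+01, -4.03900445e-01, -3.12530959e+01,
       -6.37785648e-02,  4.36322833e-02,  1.90002629e-04]), 'position': array([ 0.16112701, -0.62913974,  0.22147615]), 'eef_rot': array([-3.13970705e+00,  1.16435593e-04,  2.50872847e-01]), 'force': array([-0.24409985, -0.43718152,  0.19962883]), 'ft_torque': array([ 0.00253652, -0.01247832, -0.00687353]), 'grip_width': 0.08708253233843408}
scene [[0.411, 0.655, -0.634, 1.243], [0.912, -0.297, 0.284, -0.301], [-0.002, -0.695, -0.719, 0.882], [0.0, 0.0, 0.0, 1.0]] 367.91446494544266
jig 0.68 [332.3 228.8] [0.606 0.028 0.019]
jig 0.49 [376.7 244.6] [0.714 0.12  0.02 ]
carriage 0.93 [305.1 220.3] [ 0.609 -0.06   0.103]
carriage 0.72 [240.9 248.3] [ 0.567 -0.246  0.024]
fin 0.92 [301.4 218.9] [ 0.564 -0.054  0.06 ]
probe_axis 0.94 [305.4 219.1] [ 0.606 -0.058  0.104]
barrel 0.85 [302.8 217.8] [ 0.564 -0.05   0.062]
terminal 0.46 [333.5 227.6] [0.605 0.033 0.02 ]
top [[0.008, -0.982, 0.187, 0.252], [-1.0, -0.006, 0.012, 0.009], [-0.011, -0.187, -0.982, 1.649], [0.0, 0.0, 0.0, 1.0]] 472.0473159676898
jig 0.57 [318.7 188.5] [0.598 0.035 0.011]
carriage 0.52 [344.1 191.6] [ 0.577 -0.053  0.059]
fin 0.5 [343.2 190.9] [ 0.58  -0.05   0.059]
fin 0.34 [461.3 220.8] [ 0.485 -0.462  0.015]
probe_axis 0.55 [343.2 193. ] [ 0.572 -0.05   0.063]
plunger 0.45 [345.  178.3] [ 0.614 -0.054  0.105]
barrel 0.61 [343.6 194.2] [ 0.561 -0.05   0.095]
jack 0.31 [261.7 177.6] [0.629 0.234 0.042]
pin 0.74 [262.3 177. ] [0.631 0.232 0.042]
pin 0.7 [342.3 195.3] [ 0.557 -0.046  0.098]
```

```bash
python3 - <<'E'
import cv2
a=cv2.imread('pics/top1.png')[130:260,220:400];cv2.imwrite('pics/topc.png',cv2.resize(a,None,fx=4.4,fy=4.4,interpolation=cv2.INTER_CUBIC)[:600])
a=cv2.imread('pics/scene1.png')[130:330,220:460];cv2.imwrite('pics/scenec.png',cv2.resize(a,None,fx=3,fy=3,interpolation=cv2.INTER_CUBIC))
E
```

```text
(no output)
```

View pics/topc.png

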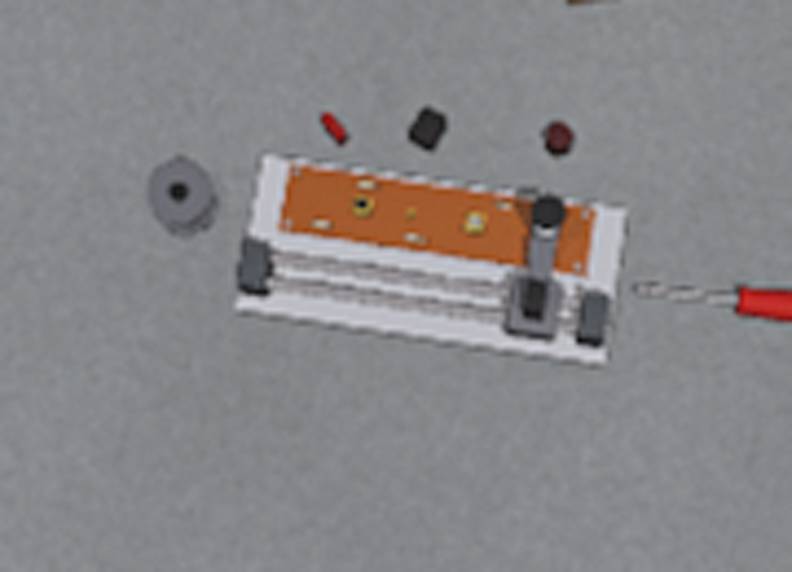

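View pics/scenec.png

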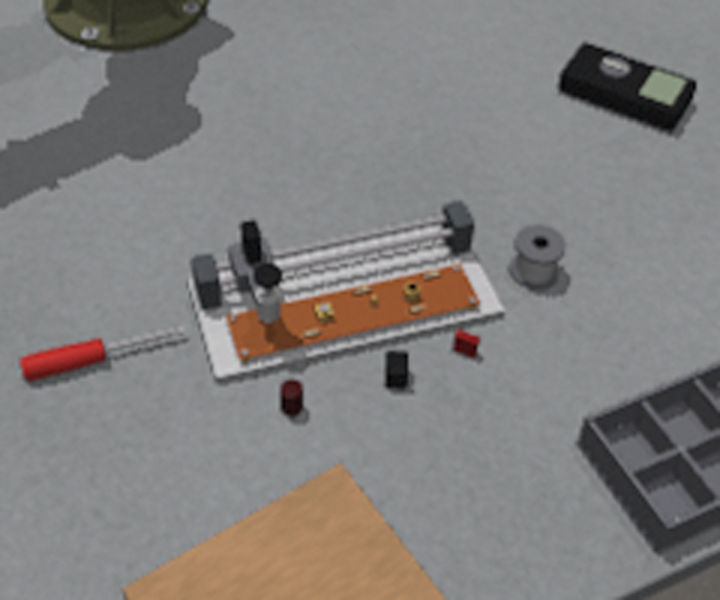

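View pics/scene1.png

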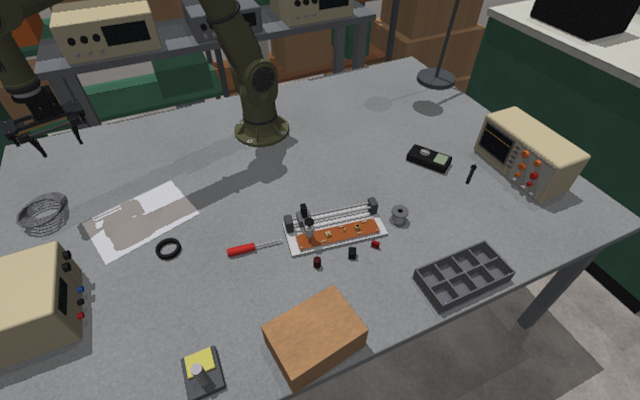

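The top crop shows the jack with its dark bore at full-image pixel (302,176), the pin at (313,178), the terminal at (328,180), the plunger head at (344,178) and the fin at (341.5,198). The scene crop agrees: the jack is the fitting farthest to the +y end. Next I'll refine these to sub-pixel.

```bash
cat >> h.py <<'E'
def cen(p,X,half,w):
    """sub-pixel weighted centroid of weight image w around predicted pixel of X, back-projected on z of X"""
    u,v=np.round(pix(p,X)).astype(int)
    m=np.zeros(w.shape);m[v-half:v+half+1,u-half:u+half+1]=1;m*=w
    vv,uu=np.mgrid[:w.shape[0],:w.shape[1]]
    return np.array([(uu*m).sum(),(vv*m).sum()])/m.sum()
E
python3 - <<'E'
from h import *
for n in('top','scene'):
    p=snapshot(n);f=p['frame'].astype(float);h=cv2.cvtColor(p['frame'],cv2.COLOR_RGB2HSV)
    org=(h[...,0]<16)&(h[...,1]>140)&(h[...,2]>80)
    nl,lab,st,_=cv2.connectedComponentsWithStats(org.astype(np.uint8))
    T=np.linalg.inv(p['camera_from_world'])
    c=[i for i in range(1,nl) if st[i,4]>200]
    for i in c:
        v,u=np.nonzero(lab==i);P=np.array([pt(p,a,b,.022)[:2] for a,b in zip(u,v)])
        (cx,cy),(w,hh),a=cv2.minAreaRect((P*1000).astype(np.float32));print(n,'board',cx,cy,w,hh,a)
    wh=((f.min(2)>150)).astype(np.uint8)
    nl,lab,st,_=cv2.connectedComponentsWithStats(cv2.morphologyEx(wh,cv2.MORPH_CLOSE,np.ones((5,5))))
    for i in range(1,nl):
        x,y,w,hh,A=st[i]
        if A>500 and 200<x<400:
            v,u=np.nonzero(lab==i);P=np.array([pt(p,a,b,.012)[:2] for a,b in zip(u,v)])
            print(n,'base',st[i],cv2.minAreaRect((P*1000).astype(np.float32)))
    # brass pixels (yellow hue) and dark pixels
    br=(h[...,0]>=18)&(h[...,0]<36)&(h[...,1]>90)
    nl,lab,st,ce=cv2.connectedComponentsWithStats(br.astype(np.uint8),connectivity=8)
    for i in range(1,nl):
        if st[i,4]>=2 and 230<ce[i,0]<420 and 150<ce[i,1]<270: print(n,'brass',st[i,4],ce[i].round(1),pt(p,*ce[i],.036).round(4))
    dk=f.max(2)<55
    nl,lab,st,ce=cv2.connectedComponentsWithStats(dk.astype(np.uint8))
    for i in range(1,nl):
        if st[i,4]>=3 and 230<ce[i,0]<420 and 150<ce[i,1]<270: print(n,'dark',st[i],ce[i].round(1),pt(p,*ce[i],.106).round(4),pt(p,*ce[i],.100).round(4))
E
```

```text
top board 631.469970703125 58.402767181396484 198.80479431152344 52.72663497924805 81.6512451171875
top base [ 273  165   90   48 1476] ((598.2902221679688, 39.0623779296875), (300.6600646972656, 130.2626953125), 81.5791015625)
top brass 13 [302.2 176.6] [0.6349 0.0928 0.036 ]
top brass 12 [327.3 180.4] [0.6218 0.0047 0.036 ]
top dark [313 155   8   9  48] [316.7 159. ] [0.6799 0.0411 0.106 ] [0.6815 0.0412 0.1   ]
top dark [344 162   5   3   8] [345.9 163.4] [ 0.665  -0.0574  0.106 ] [ 0.6666 -0.0576  0.1   ]
top dark [259 172   3   3   9] [260. 173.] [0.63   0.2316 0.106 ] [0.6315 0.2325 0.1   ]
top dark [341 175   7   7  39] [343.9 177.8] [ 0.615  -0.0506  0.106 ] [ 0.6164 -0.0509  0.1   ]
top dark [275 195   6   2   7] [277.3 195.7] [0.5525 0.1714 0.106 ] [0.5537 0.172  0.1   ]
top dark [339 194   5   9  31] [341.  197.7] [ 0.5469 -0.041   0.106 ] [ 0.548  -0.0412  0.1   ]
top dark [351 206   6   3   8] [353.4 207. ] [ 0.5159 -0.0819  0.106 ] [ 0.517  -0.0822  0.1   ]
scene board -1487.1761474609375 -982.5125732421875 458.0598449707031 103.58004760742188 12.915578842163086
scene 
[... 479 characters left out ...]
01 -1.000e-04  3.600e-02]
scene dark [368 202  10  13  64] [372.6 208.7] [0.6508 0.1326 0.106 ] [0.6462 0.136  0.1   ]
scene dark [301 204  13  22 134] [305.8 215.5] [ 0.5956 -0.0522  0.106 ] [ 0.5906 -0.0503  0.1   ]
scene dark [398 209   4   3  10] [399.5 210.2] [0.6877 0.1998 0.106 ] [0.6834 0.2037 0.1   ]
scene dark [286 223   8  10  54] [289.4 227.6] [ 0.6182 -0.1104  0.106 ] [ 0.6134 -0.109   0.1   ]
scene dark [300 222   4   5  14] [301.1 224.4] [ 0.6209 -0.0768  0.106 ] [ 0.6161 -0.0751  0.1   ]
scene dark [349 247   7  13  82] [352.  253.1] [0.7646 0.0059 0.106 ] [0.7609 0.0083 0.1   ]
scene dark [314 261   7   8  40] [317.2 264.6] [ 0.76   -0.0905  0.106 ] [ 0.7563 -0.0888  0.1   ]
```

servo_tool(increments=[0,0,0,15,-13,0,1,0,0,0,29,-26,0,1,0,0,0,29,-26,0,1,0,0,0,29,-26,0,1,0,0,0,29,-26,0,1,0,0,0,29,-26,0,1,0,0,0,29,-26,0,1,0,0,0,29,-26,0,1,0,0,0,29,-26,0,1,0,0,0,29,-26,0,1,0,0,0,29,-26,0,1,0,0,0,29,-26,0,1])

```text
clock: 2.3
position: [0.4114, -0.2558, 0.2229]
eef_rot: [3.141, -0.0, 0.251]
force: [0.3, -0.6, 0.4]
grip_width: 0.0873
```

servo_tool(increments=[0,0,0,27,-25,0,1,0,0,0,27,-25,0,1,0,0,0,27,-25,0,1,0,0,0,27,-25,0,1,0,0,0,27,-25,0,1,0,0,0,27,-25,0,1,0,0,0.1,27,-23,0,1,0,0,0.1,0,0,0,1,0,0,0.1,0,0,0,1,0,0,0.098,0,0,0,1,0,0,0,0,0,0,1])

```text
clock: 3.4
position: [0.5508, -0.0426, 0.2226]
eef_rot: [3.141, -0.0, -0.147]
force: [0.5, -0.3, -0.3]
grip_width: 0.0871
```

servo_tool(increments=[0,0,0,0,-1.4,25,1,0,0,0,0,0,30,1,0,0,0,0,0,30,1,0,0,0,0,0,30,1,0,0,0,0,0,20,1,0,0,0,0,0,15,1,0,0,0,0,0,0,1])

```text
clock: 4.1
position: [0.5495, -0.0413, 0.0706]
eef_rot: [-3.141, 0.004, -0.146]
force: [-0.5, 0.5, -0.4]
grip_width: 0.0871
```

servo_tool(increments=[0,0,0,0,0,0,0,0,0,0,0,0,0,0,0,0,0,0,0,0,0,0,0,0,0,0,0,0,0,0,0,0,0,0,0,0,0,0,0,0,0,0,0,0,0,0,0,0,0,0,0,0,0,0,0,0], squeeze=25)

```text
clock: 4.9
position: [0.551, -0.0413, 0.0725]
eef_rot: [3.142, 0.0, -0.147]
force: [-1.0, -0.1, 0.5]
grip_width: 0.031
```

servo_tool(increments=[0,0,0,0,0,0,0,0,0,0,0,0,0,0,0,0,0,0,0,0,0,0,0,0,0,0,0,0,0,0,0,0,0,0,0])

```text
clock: 5.4
position: [0.5509, -0.0415, 0.0725]
eef_rot: [3.141, 0.0, -0.147]
force: [-1.0, -2.1, -0.7]
grip_width: 0.0154
```

servo_tool(increments=[0,0,0,0,-5,0,0,0,0,0,0,-10,0,0,0,0,0,0,-15,0,0,0,0,0,0,-18,0,0,0,0,0,0,-18,0,0,0,0,0,0,-18,0,0,0,0,0,0,-18,0,0,0,0,0,0,-18,0,0,0,0,0,0,-15,0,0,0,0,0,0,-8,0,0,0,0,0,0,-2,0,0,0,0,0,0,0,0,0])

```text
clock: 6.6
position: [0.5718, 0.1021, 0.0725]
eef_rot: [3.141, 0.001, -0.147]
force: [-1.4, -1.9, 2.6]
grip_width: 0.0158
```

```bash
python3 - <<'E'
from h import *
s=state();print(s['position'],s['force'])
for n in('top','scene'):
    p=snapshot(n);save(p,n+'2.png');cv2.imwrite('pics/%s2c.png'%n,cv2.resize(cv2.cvtColor(p['frame'][140:250,260:400],cv2.COLOR_RGB2BGR),None,fx=5,fy=5,interpolation=cv2.INTER_CUBIC))
a=np.hstack([cv2.imread('pics/top2c.png')[:,:400],cv2.imread('pics/scene2c.png')[:,300:700]]);cv2.imwrite('pics/c2.png',a)
E
```

```text
[0.57177892 0.10213554 0.07250556] [-1.3883249  -1.89241533  2.64569737]
```

View pics/c2.png

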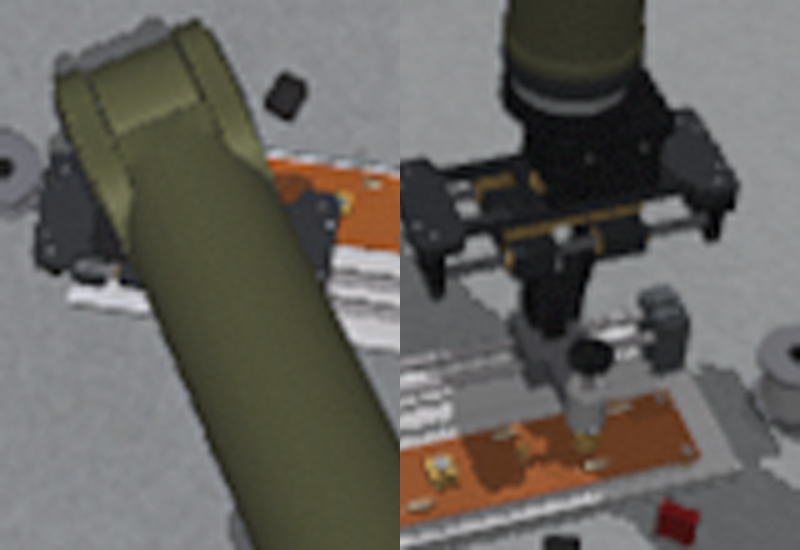

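```bash
python3 - <<'E'
from h import *
p=snapshot('scene');f=p['frame'].astype(float).max(2)
c=np.array([.5983,.0391]);a=np.deg2rad(81.6);u=np.array([np.cos(a),np.sin(a)]);x=np.array([u[1],-u[0]])
print(f[202:220,348:370].astype(int))
for s in(.050,.0545,.0585,.0625):
    b=c+.03*x+s*u; print(s,b,'top',pix(p,[*b,.106]),'mid',pix(p,[*b,.102]),'jacktop',pix(p,[*b,.036]))
print(find_in(p,'plunger')[:1],find_in(p,'barrel')[:1])
print('barrel pix rows'); print(p['frame'][219:226,346:372,0])
E
```

```text
[[ 25  23  22  16  21  18  18  12  99 137 143 144 136 139 148 154 139 125
  142 143  96  45]
 [ 24  18  16  24  16  24  32  33 100 133 133 143 124 124 148 149 139 111
  117 121  91  50]
 [ 23  21  15  22  21  38  55  65 104 115 107 121 108  91 114 105  87  97
  106  75  49  41]
 [ 25  17  21  19  15  47  67  77  88  96 107 101  93 119 142 154 150 159
  157  94  31  37]
 [ 39  15  17  18  17  48  67  66  66  77 115 128 150 181 197 206 198 188
  160 104  73  97]
 [ 49  31  29  36  46  61  65  51  49  64  92 121 161 179 182 176 153 131
  109 103 105 127]
 [ 61  58  54  60  70  71  50  29  20  20  15  19  42  89 102  96  94  94
   94  91  86  82]
 [ 70  69  70  68  70  58  34  24  24  22  24  24  22  20  53 100 109 114
  136 112  62  40]
 [ 72  75  70  67  69  50  24  22  22  27  20  24  21  21  46 143 134 155
  171 139  76  34]
 [ 68  72  70  70  72  45  29  27  27  26  26  27  22  20  46 149 134 152
  133 114  81  39]
 [ 55  58  67  71  71  48  32  28  29  24  26  26  25  18  54 100 115 114
  113 114 102  86]
 [ 54  50  64  69  70  61  42  25  24  21  23  20  15  38  89 111 113 113
  1
[... 1258 characters left out ...]
05 111 110
  109 106 102  97  97  92  90  91]
 [112 113 113 114 114 105  66  72  86  94 104 110 107 102  86  95  99 104
  108 103  93  91  91  91  91  87]
 [113 115 115 115 115 118  85  76  92  94  95  95  94  91  77  92 104 110
  114 106  95  92  92  91  91  90]
 [116 114 114 112 111 110  90  81  90  93  95  98  95  90  75 100 109 112
  101  86  88  92  89  92  90  90]
 [108 106 105 100  99  94  84  84  90  94  97  96  94  88  81  92  96 100
  103 100  92  90  94  97  97  97]
 [ 96  92  89  89  91  92  91  87  92  92  96  96  93  87  82  97 104 104
  103 103  98  96 101 106 104 104]
 [ 90  90  91  92  93  93  93  91  87  94  97  94 106  96  89  99 104 104
  102 103 104 103 103 104 104 104]]
```

servo_tool(increments=[0,0,0,0,0,0,0.45,0,0,0,0,0,0,0.45,0,0,0,0,0,0,0.45,0,0,0,0,0,-20,0.45,0,0,0,0,0,-40,0.45,0,0,0,0,0,-40,0.45,0,0,0,0,40,0,0.45,0,0,0,0,45,0,0.45,0,0,0,0,45,0,0.45,0,0,0,0,45,0,0.45,0,0,0,0,45,0,0.45,0,0,0,0,30,0,0.45])

```text
clock: 8.05
position: [0.535, -0.1492, 0.1726]
eef_rot: [3.14, -0.001, -0.151]
force: [-0.2, -0.9, -0.6]
grip_width: 0.0387
```

```bash
python3 - <<'E'
from h import *
a=[]
for n,r in(('top',(165,205,280,330)),('scene',(200,240,340,390))):
    p=snapshot(n);save(p,n+'3.png')
    for k in ('1','3'):
        i=cv2.imread('pics/%s%s.png'%(n,k))[r[0]:r[1],r[2]:r[3]]
        a.append(cv2.resize(i,None,fx=7.4,fy=7.4,interpolation=cv2.INTER_CUBIC))
cv2.imwrite('pics/c3.png',np.vstack([np.hstack(a[:2]),np.hstack(a[2:])]))
E
```

```text
(no output)
```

View pics/c3.png

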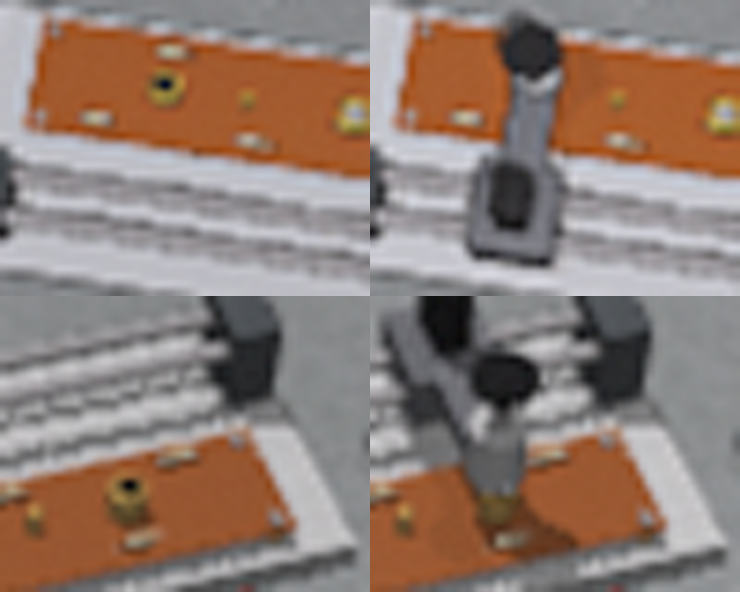

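The left crops show the jack before the move and the right ones show the carriage now. The head sits over the jack: in top it is at about (301.6,171.5), in scene (358,211), with the jack just under the barrel. I'll put numbers on the leftover offset from silhouette centroids.

```bash
python3 - <<'E'
from h import *
c=np.array([.5983,.0391]);a=np.deg2rad(81.6);u=np.array([np.cos(a),np.sin(a)]);x=np.array([u[1],-u[0]])
def wc(w,b):
    v0,v1,u0,u1=b;w=w[v0:v1,u0:u1];vv,uu=np.mgrid[v0:v1,u0:u1];return (uu*w).sum()/w.sum(),(vv*w).sum()/w.sum(),w.sum()
for n,jb,hb in(('top',(172,182,297,308),(165,176,296,308)),('scene',(222,233,351,363),(206,215,352,364))):
    p=snapshot(n)
    rgb=lambda k:cv2.cvtColor(cv2.imread('pics/%s%d.png'%(n,k)),cv2.COLOR_BGR2RGB).astype(float)
    f1,f3=rgb(1),rgb(3)
    bg=np.median(f1[jb[0]:jb[1],jb[2]:jb[3]].reshape(-1,3),0)
    w=np.clip((np.abs(f1-bg).max(2)-18)/40,0,1)
    j=wc(w,jb)
    d=np.clip((80-f3.max(2))/50,0,1);h=wc(d,hb)
    # model: find s on the rail line giving the measured column, silhouettes mean heights
    S=np.linspace(.03,.09,601)
    def fit(col,z): return S[np.argmin([abs(pix(p,[*(c+.03*x+s*u),z])[0]-col) for s in S])]
    print(n,bg,'jack',np.round(j,2),'s',fit(j[0],.031),'head',np.round(h,2),'s',fit(h[0],.103))
    print(w[jb[0]:jb[1],jb[2]:jb[3]].round(1));print(d[hb[0]:hb[1],hb[2]:hb[3]].round(1))
    if n=='top':
        f=wc(d,(184,197,293,305));k=pix(p,[*(c-.035*x+.0585*u),.098]);print('fin',np.round(f,2),'pred@.0585',k)
E
```

```text
top [162.   90.   46.5] jack [302.3  175.04  15.04] s 0.0588 head [301.25 171.41  29.04] s 0.0588
[[0.  0.  0.  0.  0.6 1.  1.  1.  0.5 0.2 0. ]
 [0.  0.  0.  0.  0.  0.  0.  0.  0.  0.  0. ]
 [0.  0.  0.  0.  0.1 0.1 0.  0.  0.  0.  0. ]
 [0.  0.  0.  0.3 1.  1.  0.3 0.4 0.  0.  0. ]
 [0.  0.  0.  0.7 1.  1.  0.8 0.7 0.  0.  0. ]
 [0.  0.  0.  0.2 0.5 0.4 0.5 0.  0.  0.  0. ]
 [0.  0.  0.  0.  0.4 0.4 0.3 0.4 0.  0.  0. ]
 [0.  0.  0.  0.  0.  0.2 0.2 0.  0.  0.  0. ]
 [0.  0.  0.  0.  0.  0.  0.  0.  0.  0.  0. ]
 [0.  0.  0.  0.  0.  0.  0.  0.  0.  0.  0. ]]
[[0.  0.  0.  0.  0.  0.  0.  0.  0.  0.  0.  0. ]
 [0.  0.  0.  0.  0.  0.  0.  0.  0.  0.  0.  0. ]
 [0.  0.  0.  0.  0.  0.  0.  0.  0.  0.  0.  0. ]
 [0.  0.  0.  0.1 0.3 0.7 0.4 0.  0.  0.  0.  0. ]
 [0.  0.  0.  0.5 0.7 0.7 0.8 0.8 0.5 0.  0.  0. ]
 [0.  0.  0.4 0.7 0.7 0.6 0.6 0.7 0.8 0.  0.  0. ]
 [0.  0.  0.7 0.6 0.6 0.7 0.6 0.7 0.6 0.2 0.  0. ]
 [0.  0.  0.7 0.6 0.6 0.6 0.7 0.6 0.7 0.4 0.  0. ]
 [0.  0.  0.5 0.7 0.6 0.7 0.6 0.7 0.8 0.2 0.  0. ]
 [0.  0.  0.  0.8 0.7 0.7 0.7 0.9 0.  0.  0.  0. ]
 [0.  0.  0.  0.  0. 
[... 542 characters left out ...]
.2 1.  0.7 0.5 1.  1.  0.  0.  0. ]
 [0.  0.  0.  0.1 0.9 1.  1.  1.  1.  0.3 0.  0. ]
 [0.  0.  0.  0.  0.3 1.  1.  1.  1.  0.5 0.  0. ]
 [0.  0.  0.  0.  0.  0.2 0.5 0.3 0.  0.2 0.2 0. ]
 [0.  0.  0.  0.  0.  0.  0.7 1.  0.9 0.7 0.4 0. ]]
[[1.  0.6 0.  0.  0.  0.  0.  0.  0.  0.  0.  0. ]
 [0.6 0.3 0.2 0.1 0.3 0.2 0.  0.  0.  0.  0.  0. ]
 [0.1 0.1 0.5 0.9 1.  1.  1.  1.  0.7 0.  0.  0. ]
 [0.1 0.3 0.7 1.  0.9 1.  0.9 1.  1.  1.  0.1 0. ]
 [0.  0.3 1.  1.  0.9 0.9 0.8 0.9 1.  1.  0.6 0. ]
 [0.  0.1 1.  1.  0.9 0.9 1.  0.9 1.  1.  0.7 0. ]
 [0.  0.  0.9 1.  0.9 1.  1.  0.9 0.9 1.  0.5 0. ]
 [0.  0.  0.3 1.  1.  1.  1.  1.  1.  0.5 0.  0. ]
 [0.  0.  0.  0.  0.4 1.  1.  0.3 0.2 0.  0.  0. ]]
```

servo_tool(increments=[0,0,0,0,-31,0,0.45,0,0,0,0,-45,0,0.45,0,0,0,0,-45,0,0.45,0,0,0,0,-45,0,0.45,0,0,0,0,-45,0,0.45,0,0,0,0,-40,0,0.45,0,0,0,0,0,0,0.45,0,0,0,0,0,0,0.45])

```text
clock: 9.05
position: [0.5718, 0.1065, 0.1726]
eef_rot: [-3.141, 0.0, -0.141]
force: [-0.4, -1.0, -0.3]
grip_width: 0.0395
```

servo_tool(increments=[0,0,0,0,0,0,0.45,0,0,0,0,0,0,0.45])

```text
clock: 9.25
position: [0.5724, 0.1017, 0.1724]
eef_rot: [3.141, 0.0, -0.149]
force: [0.9, -0.6, 1.3]
grip_width: 0.0395
```

servo_tool(increments=[0,0,0,0,0,25,0.45,0,0,0,0,0,35,0.45,0,0,0,0,0,25,0.45,0,0,0,0,0,15,0.45,0,0,0,0,0,0,0.45,0,0,0,0,0,0,0.45])

```text
clock: 9.85
position: [0.5731, 0.1028, 0.0733]
eef_rot: [-3.141, -0.001, -0.148]
force: [0.5, 0.1, 1.0]
grip_width: 0.039
```

servo_tool(increments=[0,0,0,0,0,0,0,0,0,0,0,0,0,0,0,0,0,0,0,0,0,0,0,0,0,0,0,0,0,0,0,0,0,0,0,0,0,0,0,0,0,0,0,0,0,0,0,0,0])

```text
clock: 10.55
position: [0.5728, 0.1025, 0.0732]
eef_rot: [3.141, -0.001, -0.147]
force: [-2.1, -2.3, 5.3]
grip_width: 0.0159
```

servo_tool(increments=[0,0,0,0,-0.8,0,0,0,0,0,0,0,0,0,0,0,0,0,0,0,0,0,0,0,0,0,0,0])

```text
clock: 10.95
position: [0.5728, 0.1026, 0.0732]
eef_rot: [3.14, -0.0, -0.148]
force: [-2.5, -4.2, 6.7]
grip_width: 0.0158
```

servo_tool(increments=[0,0,0,0,-1.0,0,0,0,0,0,0,0,0,0,0,0,0,0,0,0,0])

```text
clock: 11.25
position: [0.5728, 0.1033, 0.0732]
eef_rot: [3.139, -0.0, -0.148]
force: [-2.5, -4.9, 6.9]
grip_width: 0.0157
```

servo_tool(increments=[0,0,0,0,0,0,0.4,0,0,0,0,0,0,0.4,0,0,0,0,0,0,0.4,0,0,0,0,0,-20,0.4,0,0,0,0,0,-30,0,0,0,0,0,0,-12,0,0,0,0,20,1,0,0,0,0,0,30,0,0,0,0,0,0,15,0,0,0,0,0,0,0,0,0,0])

```text
clock: 12.25
position: [0.6381, 0.0937, 0.1334]
eef_rot: [-3.141, 0.0, -0.149]
force: [-0.1, 0.3, -0.8]
grip_width: 0.0017
```

```bash
python3 - <<'E'
from h import *
p=snapshot('scene');save(p,'scene4.png');s=state();print(s['position'],s['force'],s['grip_width'])
i=[cv2.resize(cv2.imread('pics/scene%d.png'%k)[195:240,335:385],None,fx=8,fy=8,interpolation=cv2.INTER_CUBIC) for k in(3,4)]
cv2.imwrite('pics/c4.png',np.hstack(i))
f=p['frame'].astype(float).max(2);print(f[205:217,348:368].astype(int))
c=np.array([.5983,.0391]);a=np.deg2rad(81.6);u=np.array([np.cos(a),np.sin(a)]);x=np.array([u[1],-u[0]])
print('TCP in jig',(s['position'][:2]-c)@x,(s['position'][:2]-c)@u)
E
```

```text
[0.63670271 0.09446435 0.1334359 ] [-0.7910297  -0.18375844  0.51954609] 0.0008887807300490199
[[ 36  15  14  24  19  25  92 122  93  39  10  19  27  67  74  68 132 163
  158  91]
 [ 50  24  19  21  15  38  69 100 100  61  23  68 106 154 165 160 188 199
  172 138]
 [ 57  38  32  35  49  68  71  66  61  50  29  84 122 165 196 201 186 176
  156 166]
 [ 65  60  58  61  76  82  57  29  18  19  22  17  12  37 132 160 156 146
  134 122]
 [ 73  75  75  72  78  79  49  17  20  23  21  23  24  17  52 114 121 118
  134 110]
 [ 80  81  78  76  77  68  38  20  19  22  26  22  21  21  15 115 125 156
  171 138]
 [ 75  73  77  79  78  59  31  24  21  25  22  18  26  20   9 117 125 151
  130 114]
 [ 57  49  73  80  79  68  41  17  27  27  27  22  21  15  19 100 152 160
  150 150]
 [ 58  48  66  77  78  82  58  24  20  24  20  18  20   2 121 159 192 206
  194 190]
 [ 57  49  52  75  78  76  78  86  69  35  22  27  49 125 195 204 198 199
  191 189]
 [ 55  54  46  68  79  81 100 122 100  66  57  69  93 177 203 193 188 171
  163 163]
 [ 60  69  58  50  70  81 112 122  98  84  78 102 116 142 159 164 167 134
  116 116]]
TCP in jig 0.0299029441568026 0.06038039991900971
```

View pics/c4.png

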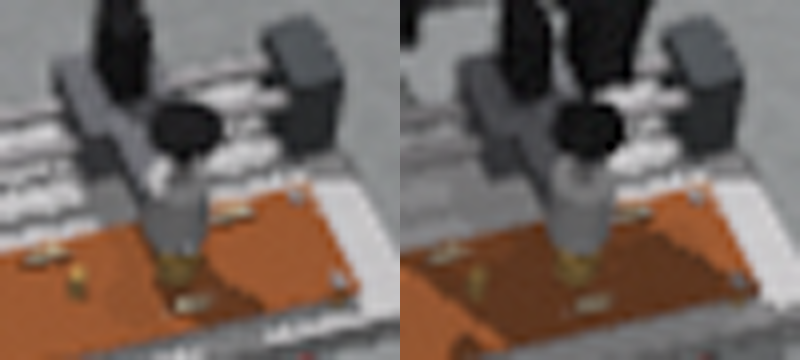

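The carriage is well centred: in the scene crop, barrel bottom and jack now line up. Next, descend on the plunger.

servo_tool(increments=[0,0,0,0,0,8,0,0,0,0,0,0,10,0,0,0,0,0,0,6,0,0,0,0,0,0,2,0,0,0,0,0,0,2,0,0,0,0,0,0,2,0,0,0,0,0,0,0,0])

```text
clock: 13.0
position: [0.6366, 0.0944, 0.1047]
eef_rot: [3.141, 0.0, -0.147]
force: [-1.9, 0.1, 1.5]
grip_width: 0.0002
```

servo_tool(increments=[0,0,0,0,0,1,0,0,0,0,0,0,1,0,0,0,0,0,0,0,0])

```text
clock: 13.3
position: [0.6369, 0.0945, 0.1027]
eef_rot: [-3.142, -0.0, -0.147]
force: [-1.7, -0.1, 3.1]
grip_width: 0.0006
```

servo_tool(increments=[0,0,0,0,0,1,0,0,0,0,0,0,0,0])

```text
clock: 13.5
position: [0.6369, 0.0945, 0.1015]
eef_rot: [-3.141, -0.0, -0.147]
force: [-1.0, -0.7, 2.9]
grip_width: 0.0003
```

servo_tool(increments=[0,0,0,0,0,1,0,0,0,0,0,0,0,0])

```text
clock: 13.7
position: [0.6369, 0.0945, 0.1005]
eef_rot: [-3.141, -0.0, -0.147]
force: [-0.5, 0.4, 3.4]
grip_width: 0.0004
```

servo_tool(increments=[0,0,0,0,0,1,0,0,0,0,0,0,0,0])

```text
clock: 13.9
position: [0.6369, 0.0945, 0.0995]
eef_rot: [-3.142, -0.0, -0.147]
force: [-0.8, -0.2, 3.7]
grip_width: 0.0006
```

servo_tool(increments=[0,0,0,0,0,1,0,0,0,0,0,0,0,0])

```text
clock: 14.1
position: [0.6369, 0.0945, 0.0985]
eef_rot: [-3.142, -0.0, -0.147]
force: [-1.2, 0.5, 3.7]
grip_width: 0.0004
```

servo_tool(increments=[0,0,0,0,0,1,0,0,0,0,0,0,0,0])

```text
clock: 14.3
position: [0.6369, 0.0945, 0.0975]
eef_rot: [-3.141, -0.0, -0.147]
force: [-1.0, 0.6, 3.3]
grip_width: 0.0004
```

servo_tool(increments=[0,0,0,0,0,1,0,0,0,0,0,0,0,0])

```text
clock: 14.5
position: [0.6369, 0.0944, 0.0965]
eef_rot: [-3.142, -0.0, -0.147]
force: [0.3, 1.1, 4.1]
grip_width: 0.0004
```

servo_tool(increments=[0,0,0,0,0,1,0,0,0,0,0,0,0,0])

```text
clock: 14.7
position: [0.6369, 0.0945, 0.0955]
eef_rot: [-3.142, -0.0, -0.147]
force: [-0.7, 0.8, 5.3]
grip_width: 0.0006
```

servo_tool(increments=[0,0,0,0,0,1,0,0,0,0,0,0,0,0])

```text
clock: 14.9
position: [0.637, 0.0944, 0.0951]
eef_rot: [3.141, -0.0, -0.147]
force: [-1.3, -0.8, 6.0]
grip_width: 0.0007
```

servo_tool(increments=[0,0,0,0,0,0.7,0,0,0,0,0,0,0,0])

```text
clock: 15.1
position: [0.637, 0.0945, 0.095]
eef_rot: [3.141, -0.001, -0.147]
force: [-2.6, -1.2, 9.9]
grip_width: 0.0007
```

servo_tool(increments=[0,0,0,0,0,0.7,0,0,0,0,0,0,0,0])

```text
clock: 15.3
position: [0.637, 0.0945, 0.095]
eef_rot: [3.141, -0.001, -0.147]
force: [-3.9, -0.4, 13.0]
grip_width: 0.0008
```

servo_tool(increments=[0,0,0,0,0,0.4,0,0,0,0,0,0,0,0,0,0,0,0,0,0,0,0,0,0,0,0,0,0,0,0,0,0,0,0,0,0,0,0,0,0,0,0])

```text
clock: 15.9
position: [0.637, 0.0945, 0.0949]
eef_rot: [3.141, -0.001, -0.147]
force: [-4.8, -0.4, 14.3]
grip_width: 0.0005
```

servo_tool(increments=[0,0,0,0,0,0,0,0,0,0,0,0,0,0,0,0,0,0,0,0,0,0,0,0,0,0,0,0,0,0,0,0,0,0,0])

```text
clock: 16.4
position: [0.637, 0.0945, 0.0949]
eef_rot: [3.141, -0.001, -0.147]
force: [-4.0, -0.8, 14.8]
grip_width: 0.0005
```

servo_tool(increments=[0,0,0,0,0,-2,0,0,0,0,0,0,-3,0,0,0,0,0,0,-5,0,0,0,0,0,0,-8,0,0,0,0,0,0,-20,0,0,0,0,0,0,-40,0,0,0,0,0,40,0,0,0,0,0,0,45,0,0,0,0,0,0,45,0,0,0,0,0,0,45,0,0,0,0,0,0,45,0,0,0,0,0,0,30,0,0])

```text
clock: 17.6
position: [0.5985, -0.1579, 0.1702]
eef_rot: [3.139, 0.002, -0.152]
force: [-0.3, -0.3, -0.6]
grip_width: 0.0006
```

```bash
python3 - <<'E'
from h import *
a=[]
for n,r in(('top',(155,205,280,340)),('scene',(195,245,330,390))):
    p=snapshot(n);save(p,n+'5.png');i=cv2.imread('pics/%s5.png'%n)[r[0]:r[1],r[2]:r[3]]
    a.append(cv2.resize(i,None,fx=6.6,fy=6.6,interpolation=cv2.INTER_CUBIC))
    if n=='top':
        f=p['frame'].astype(float).max(2);w=np.clip((80-f)/50,0,1)[165:176,294:308];vv,uu=np.mgrid[165:176,294:308]
        q=np.array([(uu*w).sum(),(vv*w).sum()])/w.sum();P=pt(p,*q,.103);print('head',q,P,'range',pt(p,*q))
        print('s head',(P[:2]-[.5983,.0391])@[np.cos(np.deg2rad(81.6)),np.sin(np.deg2rad(81.6))])
cv2.imwrite('pics/c5.png',np.hstack(a));print(state()['position'])
E
```

```text
head [301.03646973 171.34573304] [0.63725754 0.09365623 0.103     ] range [0.63733374 0.09367297 0.10269408]
s head 0.059662000646489924
[ 0.59807034 -0.160862    0.16986342]
```

View pics/c5.png

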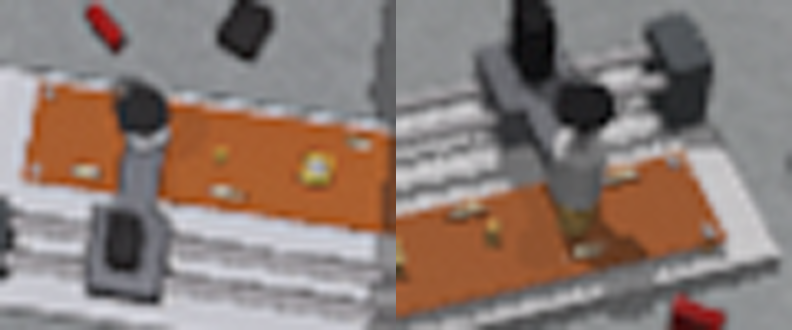

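The plunger is back up (head at z ≈ 0.103 m) and the carriage is still over the jack; the loose parts in view look unmoved.

```bash
python3 -c "
from bench import *
print(close_job())"
```

```text
the job is handed in; nothing more can be done
None
```

I slid the carriage by its fin until the probe was over the round jack, pressed the plunger onto its stop, let it spring back, and handed the job in at about 18 s of the 53 s allowed.

- **Slide:** the first move was about 145 mm. The cameras then suggested the probe was 0.5 to 2 mm short, so I gripped the fin again and moved it about 1.3 mm further.
- **Press:** I felt the stop at about 11 mm of travel. The force readings were 13.0, 14.3 and 14.8 N over about 1.2 s, and none I read was higher. There was also a sideways force of 4 to 5 N while pressing.
- **After release:**
  - **Plunger:** the head was back up, measured at about 103 mm near its middle.
  - **Carriage:** by the top camera the probe is 59.7 mm along the jig's y from its centre, and the jack at about 59 to 60 mm.
  - **Surroundings:** the loose things visible in the last crops looked unmoved. I did not check the others. The arm was clear of everything.

**Disagreement:** before the correction, the two cameras disagreed by up to about 2 mm on how far the probe was from the jack. The corrected position is a compromise between them, so about 1 mm of centring error could remain.

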